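Load the capacitor test dock and hold its tensioner

ROBOT

A 7-joint arm with a two-finger parallel gripper is mounted at the origin on the work surface. World frame = base frame: x ahead of the robot, y to its left, z up, the work surface at z = 0. Lengths are in m, angles in rad, forces in N, time in s.
With the tool pointing down it reaches from about 0.4 to 0.925 m from the base axis. Payload 4.1 kg.
Tool frame: the origin (TCP) lies between the finger pads; the fingertips stand env.tip_extent ahead of it and the grasp point (between the pads) lies 8 mm behind it (env.tip_extent is the distance from the TCP to the fingertips, in m); z points along the fingers, x is the direction in which the jaws open and shut, and the axes are right-handed (so a half turn about z gives the same grasp; the last joint's range is limited). The gripper opens to 85 mm and grips with 20 to 120 N. Pads are 22 mm wide; open, the fingers measure 114 mm over their backs; the gripper's body (76 mm by 85 mm) begins 54 mm behind the grasp point. The pads swing forward as they close: fully open they stand 13 mm farther back than shut.
Start: joints at [-1.333, 0.398, 0.045, 1.537, -0.019, 1.207, -0.051], TCP at [0.215, 0.614, 0.242] pointing down, gripper open.
Joint ranges: [-2.82, 2.82], [-0.49, 2.23], [-1.37, 1.46], [0, 2.46], [-1.36, 4.5], [0.23, 2], [-2.94, 2.94]. Speed limits (rad/s): [2.57, 2.57, 3.14, 3.14, 3.14, 3.14, 3.14].

INTERFACE

Orientations are given as a unit quaternion [x, y, z, w].
In Python, from workcell import env, eyes gives the robot as it stands.
- The arm moves only by the tool servo_tool, never from a script. Its argument "moves" is a list of rows, each a list of 7 numbers: the turn, a rotation vector about the tool's x, y, z in rad, then the shift along the tool's x, y, z in cm, then the gripper's target within -1 to 1 (fully open at 1, half-way at 0, shut at -1). A call has 1 to 12 rows; each row is the pose to reach, as a shift and turn from the pose commanded when the call began, along the tool's axes at that moment; what a row does not reach only later rows make up. A row lasts 1/10 s, in which the tool goes at most 50 mm and 8.59 degrees, less where a joint would pass 70% of its speed; a pose out of reach is approached as far as the arm can. A call with a gripper value outside its range is refused whole. The fingers move at their own pace and stop on an object; "grip_force" is the grip in N (left out, the last holds). Time passes only in rows, so rows that repeat a pose let the fingers close. It gives the time, the measured TCP pose, the force and the opening at its end, in the units of the state.
- env.sense(): the state, without advancing time (a new reading comes with each control period).
- eyes.read_camera(name): name is "scene" or "top" or "wrist"; returns a dict with "image" (400x640x3 uint8, red, green, blue), "z_map" (400x640 float32, m along the optical axis (not along the pixel's ray), 0 where there is no reading), "fx", "fy", "cx", "cy" (pixels), "R" (3x3) and "t" (3): a world point X has camera coordinates R X + t; the wrist camera has in their place "T_tool_cam" (4x4, takes a point from camera to tool coordinates, whose origin is the TCP and whose axes are the tool frame's). Camera axes: x right, y down, z forward; pixel columns grow to the right and rows downward; lengths in m; the calibration is good to about 2 mm. A picture is of the moment at which its call begins: read the wrist's pose just before it.
- env.hand_in(): hands the job in, once; it reports no verdict.
The state is a dict: "t": time; "joint_pos": joint angles; "joint_vel": joint speeds; "tau": joint torques, N m; "eef_pos": TCP position; "tool_rot": TCP orientation; "force": force on the tool from outside, world axes, zero at the start; "wrist_torque": the same for the moment, N m; "opening": opening from 0.0 (shut) to 1.0 (fully open).
Only numpy, scipy, OpenCV 4.12 (cv2) and the standard library are available. Lean on these libraries where they do the work, as an engineer would, in place of code of your own. Each camera call takes 0.05 s, during which the arm holds its last target. There are 200 camera calls.

TASK

Stand the two blue capacitors from the red mat upright in the two empty cells of the test dock's black rack, one per cell, setting them down rather than dropping them. Then push the dock's orange sprung tensioner arm back past its ratchet click until it is close to its black rubber stop, and finish while still holding it there against its spring: do not let go, and do not let it fall back onto the pawl. Leave the brown capacitor already in the rack, the flux bottle and the screwdriver alone.

Things in the scene. Friction and masses are not known exactly. Their poses are not given: they have to be found in the camera images.
- cap_a: blue can capacitor, loose, standing on the red mat: cylinder 35 mm in diameter, 80 mm high, 0.11 kg (varies), two small aluminium terminals (3 mm more) on its top. Origin at the centre of its underside, z up along the can. Identical to the other blue one
- cap_b: blue can capacitor, loose, standing on the red mat: cylinder 35 mm in diameter, 80 mm high, 0.11 kg (varies), two small aluminium terminals (3 mm more) on its top. Origin at the centre of its underside, z up along the can. Identical to the other blue one
- cap_in: brown can capacitor of the same size, standing loose in the end cell cell0; leave it there
- dock: test dock, fixed: aluminium plate 130 mm in x, 360 mm in y (y = -170 to +190 mm), 10 mm thick. Origin on the underside, x points back, away from the robot, at yaw 0, z up. Right half: black rack of three cells along y, each 46 by 46 mm inside, pitch 50 mm, walls 4 mm thick, tops 45 mm above the bench. Left half: the orange tensioner arm
- cell0 (a point): centre of the floor of the right-hand end cell (on the plate's top, 10 mm above the bench); holds the brown capacitor
- cell1 (a point): centre of the floor of the middle cell, empty; same axes as the dock
- cell2 (a point): centre of the floor of the left-hand cell, empty; same axes as the dock
- pivot (a point): foot of the tensioner arm's vertical pivot, on the plate's top (10 mm above the bench), at x = 0, y = 45 mm in the dock frame
- roller (a point): centre of the top of the upright steel post at the end of the orange arm, to be pushed or pinched: 18 mm in diameter, from 30 to 85 mm above the bench, 85 mm from the pivot axis. The orange arm below it is 16 mm wide, its top 30 mm above the bench
- tensioner (a joint): swing of the orange arm, rad; 0 at rest, grows as the post is pushed back. Post at dock x = 85 mm * sin(q - 0.35), y = 45 mm + 85 mm * cos(q - 0.35). A spring returns it: about 5 N at the post at 0, 12 N at 0.70. From about 0.2 the pawl adds a few N; it clicks at about 0.40 and holds a released arm there. Black rubber stop at 0.70
- pawl (a joint): yellow pawl slider beyond the arm's end, top 19 mm above the bench, m. 0: out, as at the start; pushed some 6 mm outwards as the arm's catch pin rides over it, snaps back to 0 at the click
- flux: white flux bottle with a red cap, 40 mm in diameter, 100 mm high, loose, on the left; bystander
- driver: screwdriver with a yellow handle, 170 mm long, lying beyond the red mat; bystander, origin at its underside

How it is judged:
On the way, in this order (a step that is already met when the one before it is completed fails the run):
1. both blue capacitors stand in the two empty cells and are let go ((distance between cap_a and cell1 below 0.01 m or distance between cap_a and cell2 below 0.01 m) and angle between each of cap_a, cap_b's own z axis and vertical below 0.1 rad and (distance between cap_b and cell1 below 0.01 m or distance between cap_b and cell2 below 0.01 m) and linear speed of each of cap_a, cap_b below 0.02 m/s and contact force between the fingers and cap_a below 0.1 N and contact force between the fingers and cap_b below 0.1 N), for 0.2 s.
2. the tensioner arm is pushed past its click towards its stop (value of joint tensioner above 0.52 rad and value of joint pawl below 0.003 m), for 0.2 s.
At the end, for the whole second after the job is handed in: both blue capacitors stand upright (within 0.1 rad) on the floors of the two empty cells, at rest and released, the brown one still in its cell, and the fingers press on the tensioner arm (over 2 N) and hold it at 0.52 rad or more, past the click (0.40), with the pawl snapped back (under 3 mm) (all of step 1 and all of step 2 and contact force between the fingers and tensioner above 2 N and distance between cap_in and cell0 below 0.01 m and angle between cap_in's own z axis and vertical below 0.1 rad); the arm keeps its last pose, push and grip.
It fails at once if the arm is pushed back (over 0.3 rad) before both capacitors are in their cells (value of joint tensioner above 0.3 rad and not (((distance between cap_a and cell1 below 0.01 m or distance between cap_a and cell2 below 0.01 m) and angle between cap_a's own z axis and vertical below 0.1 rad) and ((distance between cap_b and cell1 below 0.01 m or distance between cap_b and cell2 below 0.01 m) and angle between cap_b's own z axis and vertical below 0.1 rad))).
It fails at once if a capacitor is dropped into its cell (falls faster than 0.6 m/s, about 2 cm) (((horizontal distance between cap_a and cell1 below 0.02 m or horizontal distance between cap_a and cell2 below 0.02 m) and linear speed of cap_a above 0.6 m/s and contact force between the fingers and cap_a below 0.1 N) or ((horizontal distance between cap_b and cell1 below 0.02 m or horizontal distance between cap_b and cell2 below 0.02 m) and linear speed of cap_b above 0.6 m/s and contact force between the fingers and cap_b below 0.1 N)).
It fails at once if the brown capacitor is moved out of place (over 20 mm) (distance of cap_in from where it was at the start of the episode above 0.02 m).
It fails at once if the flux bottle or screwdriver is moved over 30 mm, or the bottle tipped (distance of any of flux, driver from where it was at the start of the episode above 0.03 m or angle between flux's own z axis and vertical above 0.5 rad).
It also fails if it takes over 64 s, if anything falls off the work surface, if the arm or the gripper's body presses on something with over 40 N, if the wrist force passes 120 N, or if a joint passes its speed limit or range.

## Working session

There is one attempt and no reset: what is moved stays moved. The work goes in short steps, Python scripts to look and compute and a tool call to move; the robot and the scene stay as the last step left them, time stands still between calls to the robot, and variables do not carry over. Pictures are saved under pics/ and viewed, about 8 in all and at most 12, crops included, and the job is handed in when it is done.

Besides the shell and the picture viewer there is one more tool, called as a command line: name --pt "numbers of a row" for each row, then --argument value for the rest. servo_tool: Moves the arm, as the interface text tells. Its arguments: {"type":"object","properties":{"moves":{"type":"array"},"grip_force":{"type":"number"}},"required":["moves"]}

```bash
ls; mkdir -p pics; cat > h.py <<'E'
import numpy as np, cv2
from workcell import env, eyes
from scipy.spatial.transform import Rotation as Ro
def cloud(c):
    z=c["z_map"]; v,u=np.indices(z.shape)
    return np.dstack([(u-c["cx"])/c["fx"]*z,(v-c["cy"])/c["fy"]*z,z])
def world(c,s=None):
    P=cloud(c)
    if "R" in c: return (P-np.array(c["t"]))@np.array(c["R"])
    T=np.array(c["T_tool_cam"]); R=Ro.from_quat(s["tool_rot"]).as_matrix()
    return (P@T[:3,:3].T+T[:3,3])@R.T+np.array(s["eef_pos"])
def save(n,im): cv2.imwrite(f"pics/{n}.png",im[:,:,::-1])
E
python3 - <<'E'
from h import *
s=env.sense(); print(s,env.tip_extent)
for n in("top","scene"):
    c=eyes.read_camera(n); save(n,c["image"]); np.savez(n,W=world(c),im=c["image"]); print(n,c["fx"],c["R"],c["t"])
E
```

```text
pics
{'t': 0.0, 'joint_pos': array([-1.33299927,  0.39919326,  0.04500373,  1.53789544, -0.01870931,
        1.20692377, -0.05064315]), 'joint_vel': array([ 0.00217716, -0.00207263,  0.00089033, -0.00011494, -0.00050849,
        0.00198391,  0.00013373]), 'tau': array([ 7.16419381e-04, -4.75110269e+01,  1.36504892e+00, -2.54218787e+01,
        1.17431616e-02,  9.36864613e-03,  8.29114612e-06]), 'eef_pos': array([0.21455412, 0.61290169, 0.24125517]), 'tool_rot': array([ 8.15561829e-01,  5.78669081e-01, -7.79727432e-04,  6.25041784e-04]), 'force': array([-1.32583718, -0.26089487,  0.602242  ]), 'wrist_torque': array([0.02877984, 0.00746536, 0.0227657 ]), 'opening': 1.0024218137359202} 0.011
top 482.1656025003216 [[-0.0018029  -0.99999182 -0.00362128]
 [-0.97519371  0.00255973 -0.22133839]
 [ 0.22134585  0.0031324  -0.97519034]] [0.04462181 0.54968329 1.29022027]
scene 411.3160823219494 [[ 0.24778464  0.96860128 -0.02035526]
 [ 0.59662103 -0.16911219 -0.78450265]
 [-0.76331259  0.18224333 -0.6197913 ]] [-0.16190231 -0.23141774  1.58195751]
```

View pics/top.png

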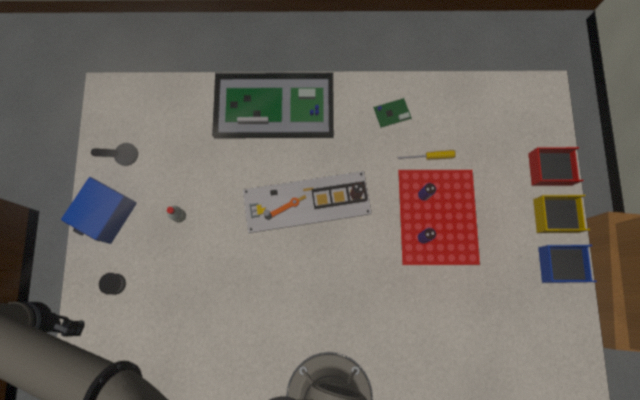

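View pics/scene.png

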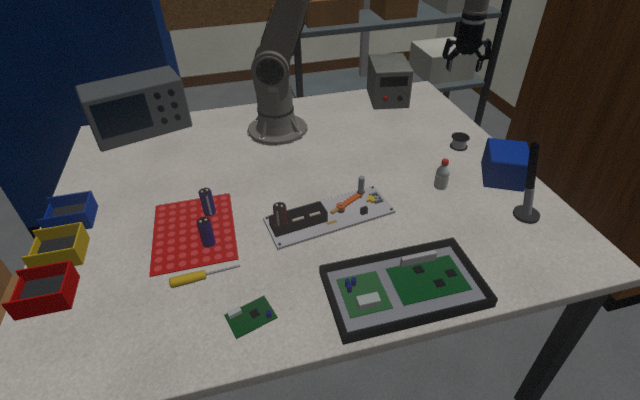

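The top view shows the caps at about (427,190) and (427,236). The rack is at (340,194), with the brown cap at its right end (357,191). The orange arm runs from about (303,198) to the post near (262,211). The flux bottle is at (173,212) and the screwdriver at (427,155).

```bash
cat > m.py <<'E'
from h import *
d=np.load("top.npz");W=d["W"];im=d["im"]
hsv=cv2.cvtColor(im,cv2.COLOR_RGB2HSV)
def r(name,m):
    n,l,st,ce=cv2.connectedComponentsWithStats(m.astype(np.uint8))
    for i in range(1,n):
        if st[i,4]>12:
            p=W[l==i]; print(name,st[i,:5],p.mean(0).round(3),p.min(0).round(3),p.max(0).round(3))
# cap tops: z 0.07..0.1 in mat region
z=W[:,:,2]
reg=np.zeros(z.shape,bool);reg[140:270,150:480]=1
r("high>.07",reg&(z>.065)&(z<.12))
r("wall",reg&(z>.036)&(z<.052))
# plate outline
m=reg&(z>.005)&(z<.014);m[:,:235]=0;m[:,375:]=0
m2=reg&(z>.005);m2[:,:235]=0;m2[:,375:]=0
pts=W[m2&(z<.055)][:,:2].astype(np.float32)
print(cv2.minAreaRect(pts))
for u,v in [(347,193),(321,197),(339,195)]: print(W[v,u])
H,S,V=cv2.split(hsv)
r("orange",reg&(H>5)&(H<16)&(S>150)&(V>120)&(np.indices(z.shape)[1]<375))
E
python3 m.py; python3 -c "
import cv2;i=cv2.imread('pics/top.png')[140:270,160:480];cv2.imwrite('pics/c.png',cv2.resize(i,(800,325),interpolation=2))"
```

```text
high>.07 [352 182  13  14 145] [ 0.551 -0.082  0.088] [ 0.536 -0.099  0.065] [ 0.57  -0.066  0.1  ]
high>.07 [422 182  14  14 143] [ 0.551 -0.279  0.082] [ 0.535 -0.296  0.065] [ 0.57  -0.262  0.091]
high>.07 [167 205  13  13 122] [0.49  0.425 0.082] [0.476 0.412 0.065] [0.51  0.443 0.105]
high>.07 [263 209   7   8  40] [0.485 0.169 0.082] [0.478 0.162 0.066] [0.495 0.178 0.089]
high>.07 [422 227  14  14 148] [ 0.426 -0.271  0.082] [ 0.409 -0.288  0.067] [ 0.445 -0.256  0.093]
wall [312 180  56  27 297] [ 0.546 -0.032  0.043] [ 0.509 -0.112  0.036] [0.586 0.044 0.05 ]
wall [420 189  10   9  20] [ 0.543 -0.271  0.043] [ 0.535 -0.288  0.036] [ 0.559 -0.263  0.05 ]
wall [351 192   8   6  13] [ 0.54  -0.075  0.042] [ 0.537 -0.086  0.037] [ 0.549 -0.066  0.049]
wall [172 207  12  14  32] [0.485 0.416 0.044] [0.472 0.409 0.036] [0.508 0.435 0.052]
wall [420 234   6   8  14] [ 0.418 -0.261  0.043] [ 0.411 -0.269  0.037] [ 0.43  -0.256  0.052]
((0.5278112888336182, 0.06420724093914032), (0.40913063287734985, 0.3820277452468872), 89.92190551757812)
[ 0.55162861 -0.05627185  0.02570279]
[0.54314322 0.01836805 0.01125741]
[ 0.54822955 -0.03377497  0.01455771]
orange [271 198  28  18 124] [0.511 0.122 0.03 ] [0.488 0.084 0.022] [0.537 0.162 0.038]
```

View pics/c.png

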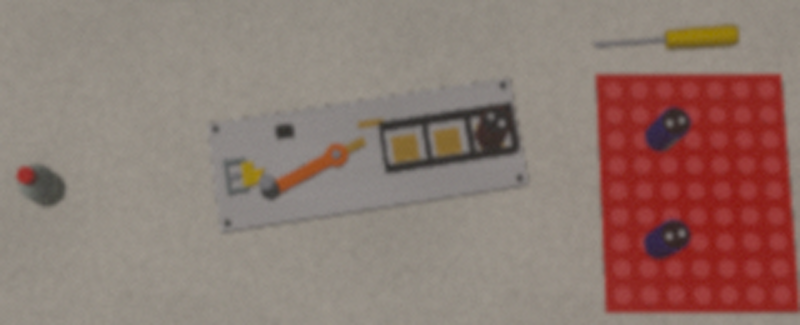

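```bash
cat >> h.py <<'E'
def plan(xyz,yaw=None,q=None,p=None):
    s=env.sense(); p=np.array(s["eef_pos"] if p is None else p); R=Ro.from_quat(s["tool_rot"] if q is None else q)
    c,n=np.cos(yaw),np.sin(yaw)
    Rt=Ro.from_matrix(np.array([[c,n,0],[n,-c,0],[0,0,-1.]]))
    print("turn",(R.inv()*Rt).as_rotvec().round(3),"shift cm",(R.inv().apply(np.array(xyz)-p)*100).round(2))
E
python3 -c "
from h import *
plan([.48,.2,.26],.09); print(np.array(eyes.read_camera('wrist')['T_tool_cam']).round(3))"
```

```text
turn [1.000e-03 2.000e-03 1.144e+00] shift cm [-30.21  38.69  -1.81]
[[ 1.     0.     0.001 -0.001]
 [-0.001  0.946  0.325 -0.085]
 [-0.001 -0.325  0.946 -0.131]
 [ 0.     0.     0.     1.   ]]
```

servo_tool --pt "0 0 0.14 -3 3.9 -0.2 1" --pt "0 0 0.28 -7 8.5 -0.4 1" --pt "0 0 0.42 -10.5 13 -0.6 1" --pt "0 0 0.56 -14 17.5 -0.8 1" --pt "0 0 0.7 -17.5 22 -1 1" --pt "0 0 0.84 -21 26.5 -1.2 1" --pt "0 0 0.98 -24.5 31 -1.5 1" --pt "0 0 1.1 -28 36 -1.8 1" --pt "0 0 1.144 -30.2 38.7 -1.8 1" --pt "0 0 1.144 -30.2 38.7 -1.8 1" --pt "0 0 1.144 -30.2 38.7 -1.8 1" --pt "0 0 1.144 -30.2 38.7 -1.8 1"

```text
t: 1.35
eef_pos: [0.4804, 0.1998, 0.2602]
tool_rot: [0.999, 0.044, -0.0, -0.0]
force: [-0.7, 1.3, 0.4]
opening: 0.998
```

```bash
python3 -c "
from h import *
plan([.54,.03,.27],.09)"
```

```text
turn [-0.     0.    -0.003] shift cm [ 4.45 17.44 -0.99]
```

servo_tool --pt "0 0 0 1 3 -0.2 1" --pt "0 0 0 2 7.5 -0.5 1" --pt "0 0 0 3 12 -0.8 1" --pt "0 0 0 4.4 16 -1 1" --pt "0 0 0 4.4 17.5 -1 1" --pt "0 0 0 4.4 17.5 -1 1" --pt "0 0 0 4.4 17.5 -1 1" --pt "0 0 0 4.4 17.5 -1 1"

```text
t: 2.15
eef_pos: [0.5394, 0.0334, 0.2699]
tool_rot: [0.999, 0.047, -0.0, -0.001]
force: [-0.4, 1.1, -0.1]
opening: 1.002
```

```bash
python3 - <<'E'
from h import *
s=env.sense(); c=eyes.read_camera("wrist"); W=world(c,s); im=c["image"]; save("w1",im); np.savez("w1",W=W,im=im)
z=W[:,:,2]; print(s["eef_pos"])
hi=(z>.03)
n,l,st,ce=cv2.connectedComponentsWithStats(hi.astype(np.uint8))
for i in range(1,n):
    if st[i,4]>200: p=W[l==i]; print(st[i],p.min(0).round(3),p.max(0).round(3))
hsv=cv2.cvtColor(im,cv2.COLOR_RGB2HSV);H,S,V=cv2.split(hsv)
m=(H>12)&(H<28)&(S>80)&(V>60)&(z<.02)&(z>.003)
n,l,st,ce=cv2.connectedComponentsWithStats(m.astype(np.uint8))
for i in range(1,n):
    if st[i,4]>200: p=W[l==i]; print("tan",st[i],p.mean(0).round(4),cv2.minAreaRect(p[:,:2].astype(np.float32)))
m=(z>.041)&(z<.05)
n,l,st,ce=cv2.connectedComponentsWithStats(m.astype(np.uint8))
for i in range(1,n):
    if st[i,4]>200: p=W[l==i]; print("wall",st[i],p.mean(0).round(4),cv2.minAreaRect(p[:,:2].astype(np.float32)))
E
```

```text
[0.53936808 0.03343479 0.26989855]
[ 519    0   42   77 1449] [0.53  0.116 0.03 ] [0.78  0.253 0.401]
[275  38  24  30 465] [0.476 0.116 0.03 ] [0.53  0.178 0.401]
[308 111  20  23 262] [0.514 0.082 0.03 ] [0.539 0.116 0.401]
[541 155  37  39 905] [0.53  0.035 0.03 ] [0.872 0.116 0.401]
[ 300  163   45  118 2273] [ 0.509 -0.113  0.03 ] [0.584 0.116 0.401]
[   49   254   546   146 37914] [ 0.413 -0.278  0.03 ] [0.611 0.116 0.401]
tan [298  28  24  26 400] [0.5073 0.193  0.018 ] ((0.508300244808197, 0.19016122817993164), (0.02843366377055645, 0.026367394253611565), 8.977249145507812)
tan [311 169  22  21 404] [0.5393 0.0158 0.01  ] ((0.5391740798950195, 0.01543799601495266), (0.02921319380402565, 0.03045625425875187), 9.430277824401855)
tan [314 205  20  16 304] [ 0.5472 -0.0358  0.01  ] ((0.5470330119132996, -0.03608587384223938), (0.028936374932527542, 0.025951119139790535), 6.289773464202881)
wall [525   0  36  76 961] [0.7722 0.2134 0.0443] ((0.7728471159934998, 0.21250419318675995), (0.07633146643638611, 0.014776577241718769), 89.82598876953125)
wall [300 165  45 104 977] [ 0.5445 -0.0227  0.0441] ((0.5462746024131775, -0.03374560922384262), (0.05407121405005455, 0.1544964462518692), 8.714383125305176)
```

View pics/w1.png

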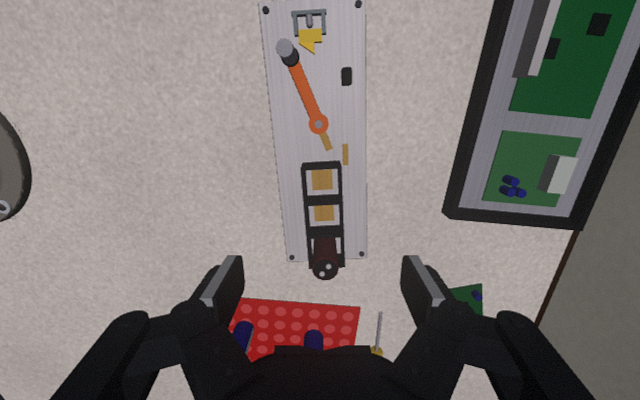

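Rack is a 54 × 154 mm rectangle at yaw 0.152, which gives cell1 (0.546,-0.034) and cell2 (0.539,0.016). Next I look at the caps from close by.

```bash
python3 -c "
from h import *
plan([.48,-.19,.27],.152)
d=np.load('w1.npz');W=d['W'];print('stop',W[72:80,342:350].reshape(-1,3).max(0),W[72:80,342:350].reshape(-1,3).mean(0))
"
```

```text
turn [-0.001  0.001 -0.057] shift cm [-8.020e+00  2.165e+01 -2.000e-02]
stop [0.56022018 0.1585324  0.03315792] [0.55546867 0.15420458 0.03132705]
```

servo_tool --pt "0 0 -0.02 -1 3 0 1" --pt "0 0 -0.04 -3 7.5 0 1" --pt "0 0 -0.057 -4.5 12 0 1" --pt "0 0 -0.057 -6 16 0 1" --pt "0 0 -0.057 -7.5 20 0 1" --pt "0 0 -0.057 -8 21.6 0 1" --pt "0 0 -0.057 -8 21.6 0 1" --pt "0 0 -0.057 -8 21.6 0 1" --pt "0 0 -0.057 -8 21.6 0 1"

```text
t: 3.1
eef_pos: [0.4805, -0.1895, 0.27]
tool_rot: [0.997, 0.076, -0.0, -0.001]
force: [0.5, 0.1, 0.2]
opening: 1.002
```

```bash
python3 - <<'E'
from h import *
s=env.sense(); c=eyes.read_camera("wrist"); W=world(c,s); im=c["image"]; save("w2",im)
z=W[:,:,2]; print(s["eef_pos"])
def comp(m,t):
    n,l,st,ce=cv2.connectedComponentsWithStats(m.astype(np.uint8))
    for i in range(1,n):
        if st[i,4]>60: p=W[l==i]; print(t,st[i],p.mean(0).round(4),cv2.minAreaRect(p[:,:2].astype(np.float32)))
comp((z>.076)&(z<.09),"captop")
hsv=cv2.cvtColor(im,cv2.COLOR_RGB2HSV);H,S,V=cv2.split(hsv)
m=((H<6)|(H>174))&(S>150)&(z<.01); print("mat z",np.median(z[m]))
plan([.426,-.272,.2],.152)
E
```

```text
[ 0.48051402 -0.18945359  0.27004313]
captop [387  78  35  35 452] [ 0.5486 -0.0846  0.0881] ((0.5519088506698608, -0.08352869749069214), (0.0340217687189579, 0.034267112612724304), 46.32250213623047)
captop [258 223  28  27 569] [ 0.4267 -0.2717  0.0836] ((0.42666876316070557, -0.27355653047561646), (0.03401191532611847, 0.03390249237418175), 8.495898246765137)
captop [352 241  27  26 537] [ 0.5501 -0.2792  0.0836] ((0.5509727597236633, -0.2809622585773468), (0.033645834773778915, 0.033587709069252014), 46.25267791748047)
mat z 0.0035479777240297605
turn [-0.001  0.    -0.001] shift cm [-6.62  7.33  7.  ]
```

View pics/w2.png

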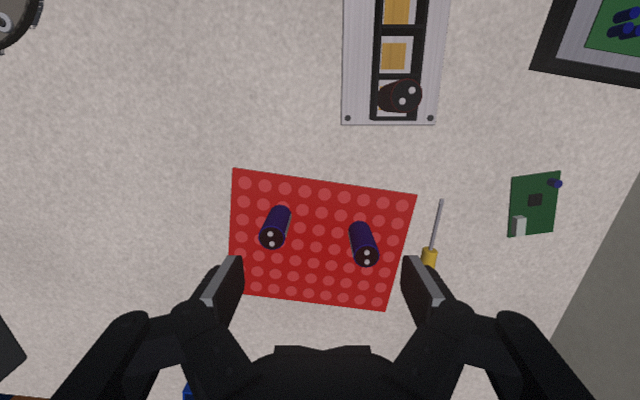

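Cap tops at pixels (274,230) and (366,248) match world (0.427,-0.2735) and (0.551,-0.281). Both caps stand upright, on a mat about 3.5 mm thick. I'll grasp the near one first.

servo_tool --pt "0 0 0 -2.5 2.5 1 1" --pt "0 0 0 -5 6 4 1" --pt "0 0 0 -6.6 7.5 8 1" --pt "0 0 0 -6.6 7.5 12 1" --pt "0 0 0 -6.6 7.5 15 1" --pt "0 0 0 -6.6 7.5 18 1" --pt "0 0 0 -6.6 7.5 20 1" --pt "0 0 0 -6.6 7.5 21 1" --pt "0 0 0 -6.6 7.5 21 1" --pt "0 0 0 -6.6 7.5 21 1" --pt "0 0 0 -6.6 7.5 21 0" --pt "0 0 0 -6.6 7.5 21 -0.3" --grip_force 40

```text
t: 4.35
eef_pos: [0.4261, -0.2761, 0.0613]
tool_rot: [0.997, 0.074, 0.001, 0.0]
force: [-0.9, -0.4, 0.1]
opening: 0.689
```

servo_tool --pt "0 0 0 0 0 0 -0.8" --pt "0 0 0 0 0 0 -1" --pt "0 0 0 0 0 0 -1" --pt "0 0 0 0 0 0 -1" --pt "0 0 0 0 0 0 -1" --pt "0 0 0 0 0 0 -1"

```text
t: 4.95
eef_pos: [0.4258, -0.2762, 0.0609]
tool_rot: [0.997, 0.073, 0.001, 0.0]
force: [-0.1, 1.7, 6.1]
opening: 0.402
```

```bash
python3 -c "
from h import *
print(env.sense()['eef_pos']);plan([.5463,-.0337,.15],.152)"
```

```text
[ 0.42581793 -0.27617959  0.06088346]
turn [ 0.    -0.001 -0.005] shift cm [ 15.48 -22.22  -8.9 ]
```

servo_tool --pt "0 0 0 0 0 -2 -1" --pt "0 0 0 0 0 -5 -1" --pt "0 0 0 0 0 -9 -1" --pt "0 0 0 3 -4 -13 -1" --pt "0 0 -0.005 6 -8 -13 -1" --pt "0 0 -0.005 9 -12 -13 -1" --pt "0 0 -0.005 11.5 -16 -13 -1" --pt "0 0 -0.005 13.5 -19.5 -13 -1" --pt "0 0 -0.005 15 -21.5 -13 -1" --pt "0 0 -0.005 15.5 -22.2 -13 -1" --pt "0 0 -0.005 15.5 -22.2 -13 -1" --pt "0 0 -0.005 15.5 -22.2 -13 -1"

```text
t: 6.15
eef_pos: [0.5451, -0.0358, 0.19]
tool_rot: [0.997, 0.075, -0.001, 0.001]
force: [-0.6, -1.0, -1.9]
opening: 0.4
```

```bash
cat > look.py <<'E'
from h import *
import sys
s=env.sense(); c=eyes.read_camera("wrist"); W=world(c,s); save(sys.argv[1],c["image"])
R=Ro.from_quat(s["tool_rot"]); p=np.array(s["eef_pos"]); print(p,s["opening"],s["force"])
T=R.inv().apply((W-p).reshape(-1,3)).reshape(W.shape)
hsv=cv2.cvtColor(c["image"],cv2.COLOR_RGB2HSV);H,S,V=cv2.split(hsv)
m=(np.abs(T[...,0])<.012)&(T[...,1]<.03)&(T[...,1]>-.05)&(T[...,2]>-.03)&(T[...,2]<.07)
print("pts",m.sum())
for a in np.arange(-.03,.07,.01):
    k=m&(T[...,2]>a)&(T[...,2]<a+.01)
    if k.sum()>5: print("toolz %.3f"%a,"n",k.sum(),"min y (mm)",np.percentile(T[...,1][k],[2,10,50]).round(4),"x",T[...,0][k].mean().round(4))
plan([float(x) for x in sys.argv[2:5]],.152)
E
python3 look.py w3 .5463 -.0337 .15
```

```text
[ 0.54507731 -0.03577937  0.19001249] 0.4003278225054257 [-0.63709285 -1.02016274 -1.91527374]
pts 5230
toolz -0.030 n 3001 min y (mm) [-0.0183 -0.016  -0.0043] x -0.0003
toolz -0.020 n 507 min y (mm) [-0.0192 -0.0189 -0.0178] x -0.0001
toolz -0.010 n 409 min y (mm) [-0.0193 -0.0189 -0.0178] x 0.0001
toolz 0.000 n 339 min y (mm) [-0.0192 -0.0189 -0.0179] x -0.0
toolz 0.010 n 280 min y (mm) [-0.0192 -0.019  -0.0178] x 0.0002
toolz 0.020 n 237 min y (mm) [-0.0193 -0.0189 -0.0179] x -0.0
toolz 0.030 n 196 min y (mm) [-0.0192 -0.0189 -0.0179] x 0.0
toolz 0.040 n 172 min y (mm) [-0.0192 -0.0189 -0.0179] x 0.0003
toolz 0.050 n 89 min y (mm) [-0.0192 -0.0189 -0.0178] x 0.0001
turn [ 0.001  0.001 -0.003] shift cm [ 0.16 -0.22  4.01]
```

View pics/w3.png

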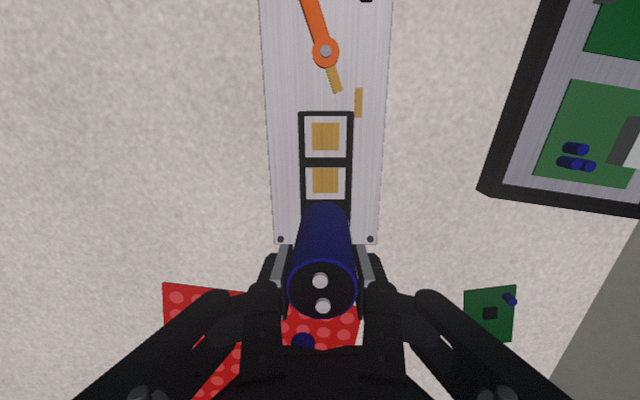

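Cap hangs straight in the grip, its axis 1.7 mm towards -tool y. It now goes down into cell1.

servo_tool --pt "0 0 0 0.15 -0.05 1 -1" --pt "0 0 0 0.15 -0.05 3 -1" --pt "0 0 0 0.15 -0.05 5 -1" --pt "0 0 0 0.15 -0.05 6.5 -1" --pt "0 0 0 0.15 -0.05 7.5 -1" --pt "0 0 0 0.15 -0.05 8.5 -1" --pt "0 0 0 0.15 -0.05 9.5 -1" --pt "0 0 0 0.15 -0.05 10.5 -1" --pt "0 0 0 0.15 -0.05 11.2 -1" --pt "0 0 0 0.15 -0.05 11.7 -1" --pt "0 0 0 0.15 -0.05 12 -1" --pt "0 0 0 0.15 -0.05 12 -1"

```text
t: 7.4
eef_pos: [0.5474, -0.0328, 0.0701]
tool_rot: [0.997, 0.076, -0.0, -0.0]
force: [0.2, -0.8, -1.8]
opening: 0.398
```

```bash
python3 look.py w4 .5466 -.0354 .0674
```

```text
[ 0.54743225 -0.03281258  0.07007072] 0.39787698091202633 [ 0.22031911 -0.78949565 -1.75462093]
pts 6865
toolz -0.030 n 3010 min y (mm) [-0.0183 -0.016  -0.0043] x -0.0003
toolz -0.020 n 495 min y (mm) [-0.0193 -0.0189 -0.0178] x -0.0001
toolz -0.010 n 419 min y (mm) [-0.0192 -0.0189 -0.0177] x -0.0
toolz 0.000 n 338 min y (mm) [-0.0192 -0.0189 -0.0179] x 0.0
toolz 0.010 n 272 min y (mm) [-0.0193 -0.0189 -0.0179] x 0.0001
toolz 0.020 n 584 min y (mm) [-0.026  -0.0257 -0.0225] x 0.0001
toolz 0.030 n 311 min y (mm) [-0.0261 -0.0259 -0.0255] x 0.0002
toolz 0.040 n 174 min y (mm) [-0.0261 -0.026  -0.0257] x -0.0001
toolz 0.050 n 617 min y (mm) [-0.0495 -0.0474 -0.0381] x 0.0001
toolz 0.060 n 645 min y (mm) [-0.0493 -0.0472 -0.0351] x -0.0001
turn [-0. -0.  0.] shift cm [-0.14  0.24  0.3 ]
```

servo_tool --pt "0 0 0 -0.1 0.24 0 -1" --pt "0 0 0 -0.1 0.24 0.15 -1" --pt "0 0 0 -0.1 0.24 0.3 -1" --pt "0 0 0 -0.1 0.24 0.35 -1" --pt "0 0 0 -0.1 0.24 0.35 -1"

```text
t: 7.95
eef_pos: [0.547, -0.0354, 0.067]
tool_rot: [0.997, 0.076, 0.0, -0.0]
force: [-1.5, 0.1, 0.8]
opening: 0.399
```

servo_tool --pt "0 0 0 0 0 0 -0.1" --pt "0 0 0 0 0 0 0.1" --pt "0 0 0 0 0 0 0.5" --pt "0 0 0 0 0 0 1" --pt "0 0 0 0 0 0 1" --pt "0 0 0 0 0 0 1"

```text
t: 8.55
eef_pos: [0.5469, -0.0354, 0.0668]
tool_rot: [0.997, 0.076, 0.0, -0.0]
force: [0.3, -1.0, -0.7]
opening: 1.0
```

servo_tool --pt "0 0 0 0 0 -1 1" --pt "0 0 0 0 0 -4 1" --pt "0 0 0 0 0 -8 1" --pt "0 0 0 0 0 -12 1" --pt "0 0 0 0 0 -16 1" --pt "0 0 0 0 0 -16 1" --pt "0 0 0 0 0 -16 1"

```text
t: 9.25
eef_pos: [0.5474, -0.0355, 0.2283]
tool_rot: [0.997, 0.076, 0.001, -0.0]
force: [-1.0, 0.1, -0.6]
opening: 0.998
```

```bash
cat > tops.py <<'E'
from h import *
import sys
s=env.sense(); c=eyes.read_camera("wrist"); W=world(c,s); im=c["image"]; save(sys.argv[1],im)
z=W[:,:,2]; print(s["eef_pos"])
for a,b,t in((.076,.1,"top"),(.041,.049,"wall")):
    n,l,st,ce=cv2.connectedComponentsWithStats(((z>a)&(z<b)).astype(np.uint8))
    for i in range(1,n):
        if st[i,4]>60: p=W[l==i]; print(t,st[i],p.mean(0).round(4),cv2.minAreaRect(p[:,:2].astype(np.float32)))
plan([float(x) for x in sys.argv[2:5]],.152)
E
python3 tops.py w5 .551 -.2795 .06
```

```text
[ 0.54742486 -0.03545093  0.22830233]
top [306 171  34  35 930] [ 0.5464 -0.0316  0.0895] ((0.5464823842048645, -0.03307211399078369), (0.03409522399306297, 0.03405468165874481), 39.3623161315918)
top [305 215  32  34 844] [ 0.5519 -0.0805  0.089 ] ((0.5521429777145386, -0.08310717344284058), (0.034378450363874435, 0.033844251185655594), 68.43402099609375)
wall [575   0  19  12 161] [0.7725 0.1777 0.0441] ((0.7728784084320068, 0.17819993197917938), (0.01305822841823101, 0.008765346370637417), 0.9176004528999329)
wall [ 298  111   49  128 1287] [ 0.5442 -0.0196  0.0443] ((0.546396791934967, -0.034211255609989166), (0.054078441113233566, 0.15330861508846283), 8.699836730957031)
wall [288 331  24  13 104] [ 0.5501 -0.2683  0.0452] ((0.5498515367507935, -0.27157825231552124), (0.034091126173734665, 0.015072885900735855), 8.096818923950195)
turn [-0.001  0.     0.   ] shift cm [-3.25 24.22 16.67]
```

View pics/w5.png

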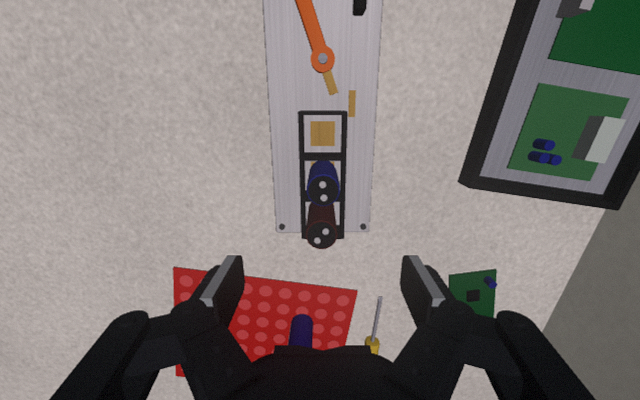

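Blue cap stands in cell1 at pixel (322,185), about 1 mm from the centre; the brown one at (321,230) is undisturbed. On to the second cap.

servo_tool --pt "0 0 0 -0.5 3 0 1" --pt "0 0 0 -1 7.5 0 1" --pt "0 0 0 -1.5 12 0 1" --pt "0 0 0 -2.5 16.5 0 1" --pt "0 0 0 -3.2 20.5 0 1" --pt "0 0 0 -3.2 23.5 0 1" --pt "0 0 0 -3.2 24.2 2 1" --pt "0 0 0 -3.2 24.2 6 1" --pt "0 0 0 -3.2 24.2 10 1" --pt "0 0 0 -3.2 24.2 13 1" --pt "0 0 0 -3.2 24.2 15.5 1" --pt "0 0 0 -3.2 24.2 16.6 1"

```text
t: 10.5
eef_pos: [0.549, -0.2779, 0.0565]
tool_rot: [0.997, 0.076, -0.003, -0.002]
force: [0.4, 0.5, -1.0]
opening: 1.002
```

servo_tool --pt "0 0 0 0 0 0 1" --pt "0 0 0 0 0 0 1" --pt "0 0 0 0 0 0 0" --pt "0 0 0 0 0 0 -0.4" --pt "0 0 0 0 0 0 -0.8" --pt "0 0 0 0 0 0 -1" --pt "0 0 0 0 0 0 -1" --pt "0 0 0 0 0 0 -1" --pt "0 0 0 0 0 0 -1" --grip_force 40

```text
t: 11.4
eef_pos: [0.5524, -0.2796, 0.0616]
tool_rot: [0.997, 0.076, 0.001, 0.0]
force: [-0.2, 1.3, 6.4]
opening: 0.398
```

```bash
python3 -c "
from h import *
print(env.sense()['eef_pos']);plan([.5387,.0157,.21],.152)"
```

```text
[ 0.55243964 -0.27962703  0.06164196]
turn [ 0.    -0.001  0.   ] shift cm [  3.13 -29.4  -14.84]
```

servo_tool --pt "0 0 0 0 0 -2 -1" --pt "0 0 0 0 0 -5 -1" --pt "0 0 0 0 0 -9 -1" --pt "0 0 0 0.2 -3 -13 -1" --pt "0 0 0 0.5 -7 -15 -1" --pt "0 0 0 1 -11 -15 -1" --pt "0 0 0 1.5 -15 -15 -1" --pt "0 0 0 2 -19 -15 -1" --pt "0 0 0 2.5 -23 -15 -1" --pt "0 0 0 3 -26.5 -15 -1" --pt "0 0 0 3.1 -28.8 -15 -1" --pt "0 0 0 3.1 -29.4 -15 -1"

```text
t: 12.6
eef_pos: [0.5374, 0.0196, 0.21]
tool_rot: [0.997, 0.079, -0.001, -0.001]
force: [0.5, -0.9, -1.2]
opening: 0.406
```

servo_tool --pt "0 0 0 0 0 0 -1" --pt "0 0 0 0 0 2 -1" --pt "0 0 0 0 0 2 -1" --pt "0 0 0 0 0 2 -1"

```text
t: 13.0
eef_pos: [0.5378, 0.0138, 0.1908]
tool_rot: [0.997, 0.074, -0.0, 0.0]
force: [0.4, -0.3, -1.9]
opening: 0.396
```

```bash
python3 look.py w6 .5387 .0157 .0681
```

```text
[0.53775333 0.01381439 0.1907802 ] 0.39643294545401436 [ 0.39643164 -0.25068758 -1.90684197]
pts 5144
toolz -0.030 n 2832 min y (mm) [-0.0142 -0.0117 -0.0001] x -0.0004
toolz -0.020 n 523 min y (mm) [-0.0153 -0.0149 -0.0138] x -0.0
toolz -0.010 n 423 min y (mm) [-0.0153 -0.015  -0.0138] x -0.0002
toolz 0.000 n 345 min y (mm) [-0.0152 -0.015  -0.0139] x -0.0001
toolz 0.010 n 293 min y (mm) [-0.0152 -0.015  -0.0138] x -0.0002
toolz 0.020 n 242 min y (mm) [-0.0152 -0.0149 -0.0139] x -0.0001
toolz 0.030 n 207 min y (mm) [-0.0152 -0.0149 -0.0139] x -0.0001
toolz 0.040 n 179 min y (mm) [-0.0152 -0.015  -0.0138] x -0.0002
toolz 0.050 n 100 min y (mm) [-0.0151 -0.0149 -0.0139] x 0.0
turn [ 0.001 -0.    -0.002] shift cm [ 0.06 -0.15 12.31]
```

servo_tool --pt "0 0 0 0.05 -0.2 1 -1" --pt "0 0 0 0.05 -0.2 3 -1" --pt "0 0 0 0.05 -0.2 4 -1" --pt "0 0 0 0.05 -0.2 5 -1" --pt "0 0 0 0.05 -0.2 5.5 -1" --pt "0 0 0 0.05 -0.2 6 -1" --pt "0 0 0 0.05 -0.2 6 -1" --pt "0 0 0 0.05 -0.2 6 -1"

```text
t: 13.85
eef_pos: [0.5385, 0.0179, 0.1311]
tool_rot: [0.997, 0.076, 0.0, -0.0]
force: [0.1, 0.8, -1.4]
opening: 0.388
```

```bash
python3 look.py w7 .5383 .018 .0681
```

```text
[0.53849977 0.01789639 0.13109145] 0.38831886494728135 [ 0.06059626  0.82903021 -1.43526883]
pts 5138
toolz -0.030 n 2818 min y (mm) [-0.0141 -0.0117  0.    ] x -0.0004
toolz -0.020 n 526 min y (mm) [-0.0152 -0.0149 -0.0138] x -0.0001
toolz -0.010 n 424 min y (mm) [-0.0152 -0.0149 -0.0137] x -0.0001
toolz 0.000 n 352 min y (mm) [-0.0152 -0.0149 -0.0138] x -0.0003
toolz 0.010 n 287 min y (mm) [-0.0152 -0.0149 -0.0138] x -0.0001
toolz 0.020 n 240 min y (mm) [-0.0153 -0.015  -0.0139] x -0.0002
toolz 0.030 n 211 min y (mm) [-0.0152 -0.015  -0.014 ] x -0.0
toolz 0.040 n 178 min y (mm) [-0.0152 -0.015  -0.0138] x -0.0003
toolz 0.050 n 102 min y (mm) [-0.0152 -0.015  -0.0138] x -0.0
turn [-0.    -0.001  0.   ] shift cm [-0.03 -0.01  6.31]
```

On target; lowering straight down, then releasing.

servo_tool --pt "0 0 0 0 0 1 -1" --pt "0 0 0 0 0 2 -1" --pt "0 0 0 0 0 3 -1" --pt "0 0 0 0 0 4 -1" --pt "0 0 0 0 0 5 -1" --pt "0 0 0 0 0 5.6 -1" --pt "0 0 0 0 0 6 -1" --pt "0 0 0 0 0 6.2 -1" --pt "0 0 0 0 0 6.35 -1" --pt "0 0 0 0 0 6.4 -1" --pt "0 0 0 0 0 6.4 -1"

```text
t: 15.0
eef_pos: [0.5385, 0.0179, 0.0676]
tool_rot: [0.997, 0.076, 0.0, -0.0]
force: [-1.9, 0.0, 5.0]
opening: 0.4
```

servo_tool --pt "0 0 0 0 0 0 -0.1" --pt "0 0 0 0 0 0 0.1" --pt "0 0 0 0 0 0 0.5" --pt "0 0 0 0 0 0 1" --pt "0 0 0 0 0 0 1" --pt "0 0 0 0 0 0 1"

```text
t: 15.6
eef_pos: [0.5382, 0.0179, 0.0668]
tool_rot: [0.997, 0.076, 0.0, -0.0]
force: [0.2, -0.1, 0.5]
opening: 1.002
```

servo_tool --pt "0 0 0 0 0 -1 1" --pt "0 0 0 0 0 -4 1" --pt "0 0 0 0 0 -8 1" --pt "0 0 0 0 0 -12 1" --pt "0 0 0 -2 -4 -14 1" --pt "0 0 0 -2.5 -8 -14 1" --pt "0 0 0 -2.5 -10 -14 1" --pt "0 0 0 -2.5 -10 -14 1" --pt "0 0 0 -2.5 -10 -14 1" --pt "0 0 0 -2.5 -10 -14 1"

```text
t: 16.6
eef_pos: [0.4986, 0.1113, 0.2071]
tool_rot: [0.997, 0.075, 0.0, 0.0]
force: [-0.4, -0.2, -0.4]
opening: 0.997
```

```bash
python3 tops.py w8 .485 .169 .055
```

```text
[0.49863581 0.11133201 0.20707084]
top [309 124  20  21 316] [0.4858 0.1693 0.0843] ((0.48587894439697266, 0.16910786926746368), (0.017110774293541908, 0.017262814566493034), 20.213207244873047)
top [329 267  33  34 887] [0.5361 0.0197 0.0883] ((0.536993145942688, 0.01651206612586975), (0.03441212698817253, 0.03400062024593353), 65.86744689941406)
top [331 305  31  32 809] [ 0.5455 -0.0287  0.0879] ((0.5466018319129944, -0.03250912204384804), (0.03375900164246559, 0.034685760736465454), 58.43943405151367)
top [329 338  27  11 149] [ 0.5479 -0.069   0.0804] ((0.5492915511131287, -0.07138291001319885), (0.031984053552150726, 0.011450276710093021), 14.543675422668457)
wall [ 576   76   55   92 1371] [0.7719 0.2216 0.0442] ((0.7728273868560791, 0.21950498223304749), (0.015800582244992256, 0.09001023322343826), 0.43161916732788086)
wall [322 244  45 102 874] [ 0.5426 -0.015   0.0441] ((0.5465251207351685, -0.0334828719496727), (0.05362999439239502, 0.154349222779274), 8.65334415435791)
wall [328 251  28  14  90] [0.5332 0.0289 0.0449] ((0.5330942869186401, 0.02637633867561817), (0.03347385674715042, 0.012386403046548367), 20.35276985168457)
turn [ 0.001 -0.    -0.003] shift cm [-0.49 -5.93 15.19]
```

View pics/w8.png

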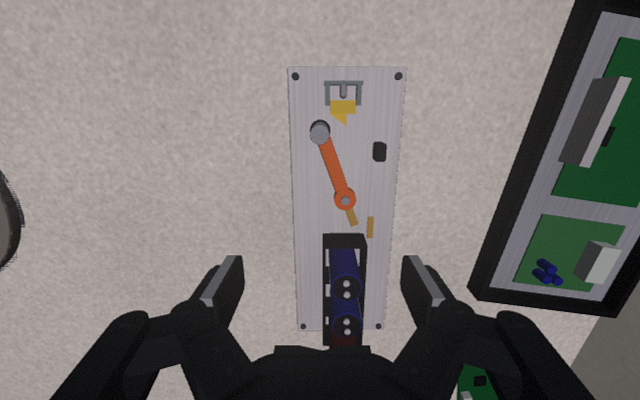

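Both blue caps stand in the rack at pixels (345,288) and (346,326), within 2 mm of the cell centres. The post, at (320,132), is still at rest at (0.486,0.169). I'll pinch it along dock x.

servo_tool --pt "0 0 0 -0.4 -2 0 1" --pt "0 0 0 -0.4 -5 0 1" --pt "0 0 0 -0.4 -5.9 0 1" --pt "0 0 0 -0.4 -5.9 2 1" --pt "0 0 0 -0.4 -5.9 5 1" --pt "0 0 0 -0.4 -5.9 8 1" --pt "0 0 0 -0.4 -5.9 11 1" --pt "0 0 0 -0.4 -5.9 13.5 1" --pt "0 0 0 -0.4 -5.9 14.7 1" --pt "0 0 0 -0.4 -5.9 15.1 1" --pt "0 0 0 -0.4 -5.9 15.1 1" --pt "0 0 0 -0.4 -5.9 15.1 1"

```text
t: 17.85
eef_pos: [0.4865, 0.1708, 0.0569]
tool_rot: [0.997, 0.076, 0.001, -0.0]
force: [-0.0, 0.8, 1.4]
opening: 1.002
```

servo_tool --pt "0 0 0 0 0 0 0.3" --pt "0 0 0 0 0 0 -0.3" --pt "0 0 0 0 0 0 -0.7" --pt "0 0 0 0 0 0 -1" --pt "0 0 0 0 0 0 -1" --pt "0 0 0 0 0 0 -1" --pt "0 0 0 0 0 0 -1" --pt "0 0 0 0 0 0 -1" --grip_force 40

```text
t: 18.65
eef_pos: [0.487, 0.1711, 0.0563]
tool_rot: [0.997, 0.076, 0.002, -0.0]
force: [5.7, 1.8, -1.8]
opening: 0.195
```

```bash
python3 -c "
from h import *
print(env.sense()['eef_pos'],env.sense()['force']);plan([.5015,.1758,.056],.152);plan([.5181,.1792,.056],.152);plan([.5368,.179,.056],.152)"
```

```text
[0.4870251  0.17105579 0.05627079] [ 5.70637619  1.78234518 -1.79927795]
turn [-0.    -0.003 -0.   ] shift cm [ 1.5  -0.25  0.03]
turn [-0.    -0.003 -0.   ] shift cm [ 3.19 -0.33  0.04]
turn [-0.    -0.003 -0.   ] shift cm [ 5.04 -0.03  0.04]
```

Gripped (opening ≈ 17 mm). Pushing along the arc.

servo_tool --pt "0 0 0 0.5 -0.1 0 -1" --pt "0 0 0 1 -0.2 0 -1" --pt "0 0 0 1.5 -0.25 0 -1" --pt "0 0 0 2 -0.3 0 -1" --pt "0 0 0 2.6 -0.33 0 -1" --pt "0 0 0 3.2 -0.33 0 -1" --pt "0 0 0 3.8 -0.27 0 -1" --pt "0 0 0 4.4 -0.17 0 -1" --pt "0 0 0 4.8 -0.08 0 -1" --pt "0 0 0 5 -0.03 0 -1" --pt "0 0 0 5 -0.03 0 -1" --pt "0 0 0 5 -0.03 0 -1"

```text
t: 19.85
eef_pos: [0.5286, 0.1851, 0.0558]
tool_rot: [0.997, 0.077, -0.006, -0.004]
force: [-12.0, 10.1, 12.5]
opening: 0.198
```

```bash
cat > q.py <<'E'
from h import *
import sys
s=env.sense(); print(s["eef_pos"],s["force"],s["opening"])
c=eyes.read_camera("wrist"); W=world(c,s); save(sys.argv[1],c["image"])
z=W[...,2]; m=(z>.08)&(z<.09)&(np.hypot(W[...,0]-s["eef_pos"][0],W[...,1]-s["eef_pos"][1])<.02)
n,l,st,ce=cv2.connectedComponentsWithStats(m.astype(np.uint8))
for i in range(1,n):
    if st[i,4]>40: print(st[i],cv2.minAreaRect(W[l==i][:,:2].astype(np.float32)))
d=s["eef_pos"][:2]-np.array([.5268,.0946]); print("q from tcp",np.arctan2(d[0],d[1])+.502,np.hypot(*d))
t=eyes.read_camera("top"); Wt=world(t); H,S,V=cv2.split(cv2.cvtColor(t["image"],cv2.COLOR_RGB2HSV)); zt=Wt[...,2]
for nm,mm in (("top>.065",(zt>.076)&(zt<.1)),):
    n,l,st,ce=cv2.connectedComponentsWithStats(mm.astype(np.uint8))
    for i in range(1,n):
        if st[i,4]>25 and Wt[l==i][:,0].mean()<.6: print(nm,st[i],Wt[l==i].mean(0).round(3))
E
python3 q.py w9
```

```text
[0.52861995 0.18506896 0.05577588] [-12.01726784  10.07115276  12.48947745] 0.19807785867748234
[ 286  275   77   53 1917] ((0.5286723375320435, 0.1842712014913559), (0.03349461778998375, 0.02793927490711212), 8.998859405517578)
q from tcp 0.5221141130167214 0.09048726843707805
top>.065 [  61  176   67   65 1569] [0.495 0.633 0.096]
top>.065 [352 182  13  13 132] [ 0.552 -0.082  0.089]
top>.065 [334 184  13  13 135] [ 0.546 -0.032  0.089]
top>.065 [316 187  13  14 132] [0.537 0.016 0.089]
top>.065 [167 206  11   9  45] [0.491 0.426 0.092]
top>.065 [318 375  13   5  30] [0.063 0.015 0.093]
top>.065 [333 375  23  20  50] [ 0.05  -0.037  0.092]
```

View pics/w9.png

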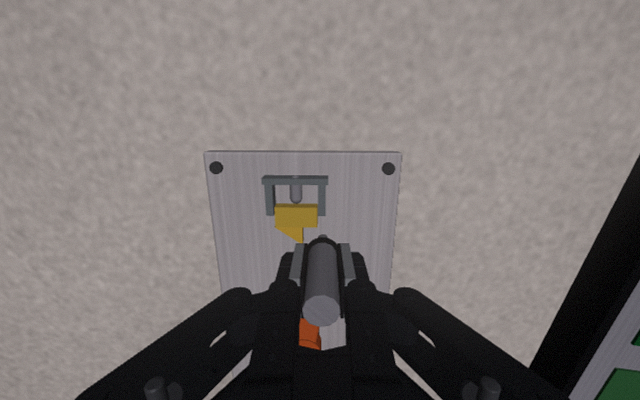

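Post is pinched (about (321,308)) and its catch pin (322,238) has passed the yellow pawl (296,220). But the arm gave about 8 mm under load, so q is only about 0.52. Pushing a bit further.

servo_tool --pt "0 0 0 0.2 0.1 0 -1" --pt "0 0 0 0.5 0.2 0 -1" --pt "0 0 0 0.8 0.3 0 -1" --pt "0 0 0 0.8 0.3 0 -1" --pt "0 0 0 0.8 0.3 0 -1" --pt "0 0 0 0.8 0.3 0 -1" --pt "0 0 0 0.8 0.3 0 -1"

```text
t: 20.65
eef_pos: [0.5377, 0.1838, 0.0556]
tool_rot: [0.997, 0.078, -0.005, -0.005]
force: [-9.6, 10.0, 9.9]
opening: 0.199
```

```bash
python3 - <<'E'
from h import *
s=env.sense(); print(s["eef_pos"],s["force"])
c=eyes.read_camera("wrist"); W=world(c,s); im=c["image"]; save("w10",im)
P=(W-s["eef_pos"]); T=Ro.from_quat(s["tool_rot"]).inv().apply(P.reshape(-1,3)).reshape(P.shape)
for a in (-.025,-.015,-.005,.005):
    k=(abs(T[...,0])<.006)&(abs(T[...,1])<.03)&(T[...,2]>a)&(T[...,2]<a+.01)
    if k.sum(): y0=np.percentile(T[...,1][k],2); print(a,k.sum(),y0)
y=y0+.009
X=Ro.from_quat(s["tool_rot"]).apply([0,y,0])+s["eef_pos"]
d=X[:2]-np.array([.5268,.0946]); print("post",X,"q",np.arctan2(d[0],d[1])+.502,np.hypot(*d))
E
```

```text
[0.53773806 0.18378479 0.05564474] [-9.6431403  10.00507984  9.87137502]
-0.025 309 -0.004583473490162626
-0.015 253 -0.004288789029938292
-0.005 209 -0.004196913457238224
0.005 175 -0.004182260065753208
post [0.53848709 0.17902586 0.05559742] q 0.6395559982668833 0.085230948161735
```

View pics/w10.png

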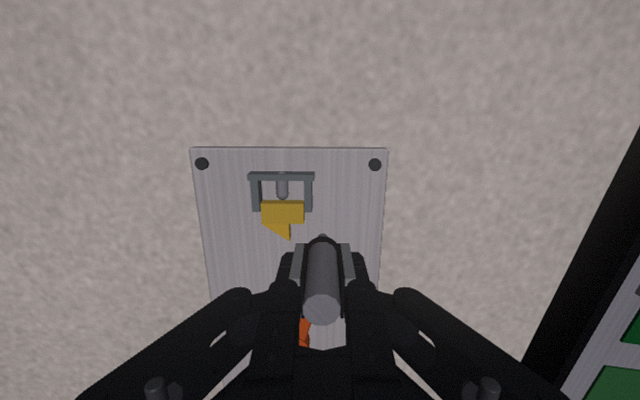

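q is about 0.64 and the post radius 85.2 mm, as it should be. The pin (322,238) is well clear of the pawl (284,218), which is back out. I'll hold a moment, check it stays steady, and hand in.

servo_tool --pt "0 0 0 0 0 0 -1" --pt "0 0 0 0 0 0 -1" --pt "0 0 0 0 0 0 -1" --pt "0 0 0 0 0 0 -1" --pt "0 0 0 0 0 0 -1"

```text
t: 21.2
eef_pos: [0.5377, 0.1838, 0.0557]
tool_rot: [0.997, 0.078, -0.005, -0.005]
force: [-9.9, 11.8, 9.3]
opening: 0.198
```

```bash
python3 q.py w11 && python3 -c "
from workcell import env
print(env.hand_in())"
```

```text
[0.53774843 0.18384331 0.05565672] [-9.88754664 11.7848988   9.2532311 ] 0.1977522932119906
[ 286  275   77   51 1930] ((0.5379589796066284, 0.18332892656326294), (0.0332903154194355, 0.026698781177401543), 10.267084121704102)
q from tcp 0.624070678732784 0.08991238152643152
top>.065 [  61  176   67   65 1640] [0.495 0.633 0.096]
top>.065 [352 182  13  13 134] [ 0.552 -0.082  0.089]
top>.065 [334 184  13  13 134] [ 0.546 -0.033  0.089]
top>.065 [316 187  13  14 134] [0.536 0.016 0.089]
top>.065 [167 206  10   9  51] [0.491 0.426 0.093]
top>.065 [318 375  13   5  28] [0.063 0.015 0.092]
top>.065 [333 375  24  23  53] [ 0.048 -0.039  0.093]
the job is handed in; nothing more can be done
None
```

Both blue capacitors are set down upright and released in cell1 and cell2. I handed the job in at about 21 s with the gripper still pinching the tensioner post past its click; the hand-in gives no verdict.

- **Capacitors:** at the last look they were about 1 mm (cell1) and 2–3 mm (cell2) from their cell centres. The brown capacitor and the flux bottle had not moved. I did not re-measure the screwdriver at the end, but nothing went near it.
- **Tensioner:** it is held at about 0.62–0.64 rad, against the 0.52 required and the stop at 0.70. The pawl looked snapped back, and the pose was steady over the final 0.5 s.
- **Problem on the way:** the first push reached only about 0.52 rad because the arm gave about 8 mm against the spring, so I pushed 8 mm further.
- **Disagreement left:** the post sits about 5 mm off-centre in the pads, which leaves a sideways force of about 10–12 N. That is also why the gripper position and the camera give slightly different angles.

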